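# Fit the sanding drum in the bench spindle

## Task

Take the red-brown sanding drum out of the wooden tool rack and fit it in the upturned spindle of the green bench machine: taper shank down in the bore, its two drive slots over the two yellow dogs, flange fully home on the spindle nose. Lower it in rather than dropping it, let go, and leave the drill chuck and the white dome in their holes in the rack.

Things in the scene. Friction and masses are not known exactly. Their poses are not given: they have to be found in the camera images.
- drum_arbor: Sanding drum arbor, 0.45 kg, in a rack hole (rack top 62 mm up). Origin: centre of flange underside; z up; x through its two slots and the white line on top. Grip the red-brown drum: 44 mm dia, 10 to 60 mm above origin. Dark flange 66 mm dia, 10 mm thick; slots 20 mm wide, from 21 mm off axis out to the rim. Below: taper shank 50 mm long, 40 mm dia narrowing to 20; lift it over 50 mm to clear.
- nose (a point): Centre of the spindle's steel nose face, 80 mm dia, facing up 120 mm above the bench; fixed, no turning. z up; x through both yellow dogs (8 mm wide, 8 mm high, 26 to 39 mm off axis). Bore: 47 mm wide tapering, 56 mm deep. Seated, the drum's origin is here, x axes in line (either way round), kept by weight; play 3 mm, 12 degrees. Green base 240 x 190 mm; switch box at +x, 70 mm high.
- chuck_arbor: Bystander to leave in the rack: steel drill chuck 42 mm dia with three jaws, top 66 mm above its origin; arbor, origin and axes as the sanding drum's. The rack is a light wood block 330 x 110 x 62 mm with three holes 105 mm apart, left or right of the robot; which arbor is in which hole varies.
- dome_arbor: Bystander to leave in the rack: white plastic forming dome 44 mm dia, top 59 mm above its origin; arbor, origin and axes as the sanding drum's.
Mind the look-alikes: they are no part of the job. What is shaped like the drum_arbor but blue or pink is not meant.

How it is judged (in metres and radians):
At the end, for the whole second after the job is handed in: The sanding drum stands at rest in the spindle: flange underside within 5 mm of the nose face in height and 8 mm of its centre sideways, upright within 5 degrees, slots in line with the dogs within 17 degrees (horizontal distance between drum_arbor and nose below 0.008 m and z of drum_arbor in the frame of nose between -0.005 and 0.005 m and angle between drum_arbor's own z axis and vertical below 0.09 rad and angle between the x axis of drum_arbor and the x axis of nose, either way round below 0.3 rad and linear speed of drum_arbor below 0.03 m/s and angular speed of drum_arbor below 0.3 rad/s); the robot touches nothing.
It fails at once if the drill chuck is moved more than 40 mm from where it stood (distance of chuck_arbor from where it was at the start of the episode above 0.04 m).
It fails at once if the white dome is moved more than 40 mm from where it stood (distance of dome_arbor from where it was at the start of the episode above 0.04 m).
It fails at once if the drum is dropped: let go over the spindle with its flange more than 30 mm above the nose face (horizontal distance between drum_arbor and nose below 0.06 m and z of drum_arbor in the frame of nose above 0.03 m and contact force between the fingers and drum_arbor below 0.2 N).
It also fails if it takes over 38 s, if anything falls off the work surface, if the arm or the gripper's body presses on something with over 40 N, if the wrist force passes 120 N, or if a joint passes its speed limit or range.

## Robot

A 6-joint arm with a two-finger parallel gripper is mounted at the origin on the work surface. World frame = base frame: x ahead of the robot, y to its left, z up, the work surface at z = 0. Lengths are in mm, angles in rad, forces in N, time in s.
With the tool pointing down it reaches from about 400 to 925 mm from the base axis. Payload 12.5 kg.
Tool frame: the origin (TCP) lies midway between the tips of the shut fingers; the grasp point (between the pads) lies 19 mm behind it; z points along the fingers, y is the line along which they close (so a half turn about z gives the same grasp; the last joint's range is limited). The gripper opens to 95 mm and grips with 3 to 60 N. Pads are 20 mm wide; open, the fingers measure 119 mm over their backs; the gripper's body (75 mm by 180 mm) begins 59 mm behind the grasp point.
Start: joints at [1.044, 0.491, 1.559, -0, 1.092, -0.106], TCP at [255.293, 570.502, 214.661] pointing down, gripper open.
Joint ranges: [-3.1, 3.1], [-0.84, 2.19], [0.05, 2.79], [-1.13, 4.28], [0.06, 2.93], [-2.69, 2.69]. Speed limits (rad/s): [2.22, 2.22, 2.79, 3.14, 3.14, 3.14].

## Interface

Orientations are given as [roll, pitch, yaw] about the fixed x, y, z axes, in that order (R = Rz(yaw) Ry(pitch) Rx(roll)).
In Python, from rig import r, eyes gives the robot as it stands.
- The arm moves only by the shell command python3 -m creep 'ROWS' [FORCE]. ROWS is JSON, a list that holds one entry, the list of rows, each a list of 7 numbers: the turn, a rotation vector about the tool's x, y, z in rad, then the shift along the tool's x, y, z in mm, then the opening, from -1 (shut) to 1 (fully open). In form: [[[wx, wy, wz, tx, ty, tz, grip], ...]]. A call has 1 to 5 rows; each row shifts and turns the commanded pose from where the row before left it, along the tool's axes as they then stand; what a row does not reach is not made up. A row lasts 1/12 s, in which the tool goes at most 41.7 mm and 7.16 degrees, less where a joint would pass 70% of its speed; a pose out of reach is approached as far as the arm can. A call is refused whole if a number of a shift passes 41.7 or a number of a turn 0.125, either way. A call with a gripper value outside its range is refused whole. The fingers move at their own pace and stop on an object; FORCE is the grip in N (left out, the last holds). Time passes only in rows, so rows that do not move let the fingers close. It gives the time, the measured TCP pose, the force, the opening and the grip force at its end, in the units of the state.
- r.get_state(): the state, without advancing time (a new reading comes with each control period).
- eyes.grab_frame(name): name is "scene" or "side" or "wrist"; returns the picture (384x512x3 uint8, red, green, blue); there is no depth.
- eyes.camera_model(name): a dict with "fov_y" (degrees; the focal length in pixels is half the picture's height over the tangent of half this angle, whatever the lens; pixels are square), "cx", "cy" (the principal point, pixels), "dist" ([k1, k2, p1, p2, k3] as OpenCV has them; the pictures are not rectified), "cam_to_world" (4x4, takes a point from camera to world coordinates). Camera axes: x right, y down, z forward; pixel columns grow to the right and rows downward; lengths in mm; the calibration is good to about 2 mm. A picture is of the moment at which its call begins: read the wrist's pose just before it. camera_model takes no time and is no camera call; for the wrist camera it gives the pose at the moment of the call.
- r.hand_in(): hands the job in; it is judged then, once.
The state is a dict: "clock": time; "qpos": joint angles; "qd": joint speeds; "effort": joint torques, N m; "tool_pos": TCP position; "ee_rot": TCP orientation; "contact_force": force on the tool from outside, world axes, zero at the start; "ft_torque": the same for the moment, N m; "opening": finger opening in mm; "finger_force": force on a finger pad.
Only numpy, scipy, OpenCV 4.12 (cv2) and the standard library are available. Lean on these libraries where they do the work, as an engineer would, in place of code of your own. Each camera call takes 0.05 s, during which the arm holds its last target. There are 200 camera calls.

## Working session

There is one attempt and no reset: what is moved stays moved. The work goes in short steps, Python scripts to look and compute and a shell command to move; the robot and the scene stay as the last step left them, time stands still between calls to the robot, and variables do not carry over. Pictures are saved under pics/ and viewed, at most 10 in all, crops included, and the job is handed in when it is done.

```bash
mkdir -p pics; cat > h.py <<'E'
from rig import r, eyes
import numpy as np, cv2
def grab(n,name):
    m=eyes.camera_model(n); im=eyes.grab_frame(n); cv2.imwrite(f'pics/{name}.png',cv2.cvtColor(im,cv2.COLOR_RGB2BGR)); np.save(f'pics/{name}.npy',im); np.save(f'pics/{name}_m.npy',m,allow_pickle=True); return im,m
def load(name): return np.load(f'pics/{name}.npy'),np.load(f'pics/{name}_m.npy',allow_pickle=True).item()
def K(m):
    f=192/np.tan(np.radians(m['fov_y'])/2); return np.array([[f,0,m['cx']],[0,f,m['cy']],[0,0,1.]])
def ray(m,uv):
    p=cv2.undistortPoints(np.array(uv,float).reshape(-1,1,2),K(m),np.array(m['dist'],float)).reshape(-1,2)
    T=np.array(m['cam_to_world']); d=np.c_[p,np.ones(len(p))]@T[:3,:3].T
    return T[:3,3],d
def plane(m,uv,z):
    o,d=ray(m,uv); return o+d*((z-o[2])/d[:,2])[:,None]
def proj(m,P):
    T=np.linalg.inv(np.array(m['cam_to_world'])); 
    return cv2.projectPoints(np.array(P,float).reshape(-1,3),cv2.Rodrigues(T[:3,:3])[0],T[:3,3],K(m),np.array(m['dist'],float))[0].reshape(-1,2)
E
python3 - <<'E'
from h import *
for n in('scene','side','wrist'):
    im,m=grab(n,n+'0'); print(n,m['fov_y'],m['dist'],np.round(np.array(m['cam_to_world']),3).tolist())
s=r.get_state(); print(s)
a=[cv2.imread(f'pics/{n}0.png') for n in('scene','side')]
E
```

```text
scene 50.38741769396193 [-0.14171145  0.          0.          0.          0.        ] [[-0.668, 0.407, -0.623, 1021.811], [0.744, 0.393, -0.541, 452.88], [0.024, -0.824, -0.565, 617.77], [0.0, 0.0, 0.0, 1.0]]
side 50.05138903150862 [-0.13766504  0.          0.          0.          0.        ] [[0.948, -0.253, 0.192, 335.327], [-0.318, -0.733, 0.601, -585.439], [-0.011, -0.631, -0.776, 840.623], [0.0, 0.0, 0.0, 1.0]]
wrist 64.8128372126968 [-0.07431916  0.          0.          0.          0.        ] [[0.409, 0.871, 0.272, 179.18], [0.913, -0.39, -0.122, 604.211], [-0.001, 0.298, -0.955, 384.998], [0.0, 0.0, 0.0, 1.0]]
{'clock': 0.15, 'qpos': array([ 1.04440277e+00,  4.91410638e-01,  1.55931108e+00, -1.71292734e-06,
        1.09165832e+00, -1.05635032e-01]), 'qd': array([-0.00014862, -0.00215999, -0.00215704,  0.00012033,  0.00193927,
        0.00204   ]), 'effort': array([ 2.20360955e-03, -6.12891269e+01, -2.58280295e+01,  6.92804670e-02,
        4.72851796e-02, -6.14687019e-05]), 'tool_pos': array([255.19853224, 570.34241563, 214.20191831]), 'ee_rot': array([-3.14080950e+00, -8.15097195e-05,  2.72083488e+00]), 'contact_force': array([-0.62832666, -0.58844425,  0.19483713]), 'ft_torque': array([-0.01028906,  0.02316678,  0.0303854 ]), 'finger_force': 0.0, 'opening': 94.83031343735826}
```

View pics/scene0.png

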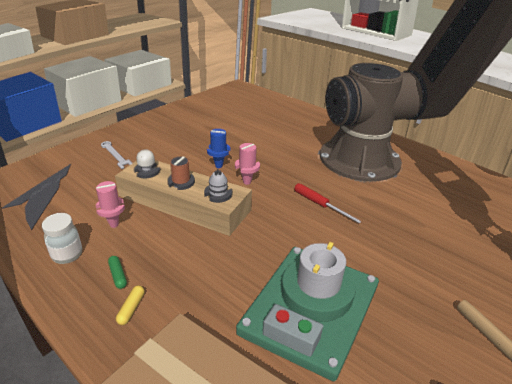

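View pics/side0.png

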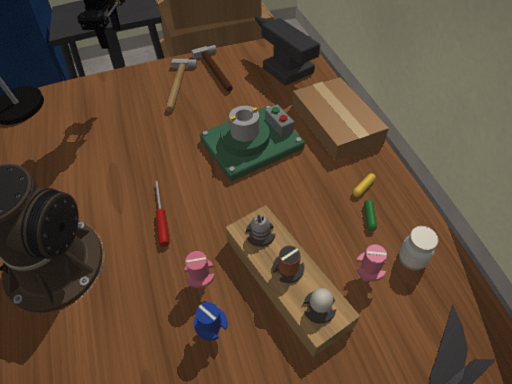

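The scene view shows the red-brown drum in the middle rack hole at (180,172), and the side view shows it at (290,262). Possible confusions in the scene view:
- Blue drum at (218,148).
- Pink drums at (248,160) and (108,203).
- Chuck at (218,187).
- Dome at (147,162).

My choice is the red-brown one at (180,172). The spindle is at (322,270) in the scene view and (245,122) in the side view, with its yellow dogs at (330,246) and (317,267), and (233,118) and (255,110).

```bash
cat > m1.py <<'E'
from h import *
def comps(hsv,lo,hi,box,mn=4):
    x0,y0,x1,y1=box; mk=cv2.inRange(hsv,lo,hi); z=np.zeros_like(mk); z[y0:y1,x0:x1]=mk[y0:y1,x0:x1]
    n,l,st,c=cv2.connectedComponentsWithStats(z); return [(st[i,4],c[i],np.argwhere(l==i)[:,::-1]) for i in range(1,n) if st[i,4]>=mn]
B={'scene':((295,235,350,285),(165,150,195,195)),'side':((225,95,270,135),(270,240,305,285))}
for n in B:
    im,m=load(n+'0'); hsv=cv2.cvtColor(im,cv2.COLOR_RGB2HSV)
    dogs=comps(hsv,(20,140,120),(35,255,255),B[n][0])
    for a,c,_ in dogs: print(n,'dog',a,c.round(1),plane(m,c,126)[0].round(1))
    if len(dogs)==2:
        P=plane(m,[d[1] for d in dogs],126); v=P[1]-P[0]; print(' nose',P.mean(0).round(1),'sep',np.linalg.norm(v).round(1),'yaw',np.degrees(np.arctan2(v[1],v[0])).round(1)%180)
    for a,c,p in comps(hsv,(0,0,150),(180,110,255),B[n][1]):
        q=cv2.fitLine(p.astype(np.float32),cv2.DIST_L2,0,.01,.01).ravel(); t=(p-q[2:])@q[:2]
        e=np.array([q[2:]+q[:2]*t.min(),q[2:]+q[:2]*t.max()]); P=plane(m,e,122); v=P[1]-P[0]
        print(n,'line',a,e.round(1).tolist(),P.mean(0).round(1),'len',np.linalg.norm(v).round(1),'yaw',np.degrees(np.arctan2(v[1],v[0])).round(1)%180)
    for a,c,p in comps(hsv,(0,100,50),(14,255,200),B[n][1],30): print(n,'drum',a,c.round(1),p.min(0),p.max(0))
a=cv2.imread('pics/side0.png')[225:330,210:350]; b=cv2.imread('pics/scene0.png')[125:230,110:250]
cv2.imwrite('pics/crop1.png',cv2.resize(np.hstack([b,a]),None,fx=2.8,fy=2.8,interpolation=cv2.INTER_CUBIC))
E
python3 m1.py
```

```text
scene dog 29 [329.8 245.1] [520.2 207.  126. ]
scene dog 31 [315.8 268.5] [585.3 221.4 126. ]
 nose [552.7 214.2 126. ] sep 66.6 yaw 12.5
scene line 32 [[173.8, 164.8], [183.9, 155.9]] [ 512.7 -218.6  122. ] len 45.4 yaw 18.80000000000001
scene line 311 [[159.0, 169.3], [189.7, 198.5]] [ 583.  -152.1  122. ] len 138.8 yaw 79.4
scene line 10 [[193.1, 172.0], [193.8, 176.0]] [ 528.7 -148.5  122. ] len 17.1 yaw 54.2
scene drum 669 [180.6 164.7] [165 150] [194 183]
side dog 9 [254.1 108.6] [583.8 224.6 126. ]
side dog 9 [232.8 117.2] [520.6 210.1 126. ]
 nose [552.2 217.3 126. ] sep 64.9 yaw 12.900000000000006
side line 49 [[281.8, 258.7], [297.6, 248.3]] [ 515.7 -212.9  122. ] len 40.0 yaw 17.1
side drum 49 [301.7 243.3] [297 240] [304 250]
side drum 271 [288.  266.9] [278 252] [300 275]
```

View pics/crop1.png

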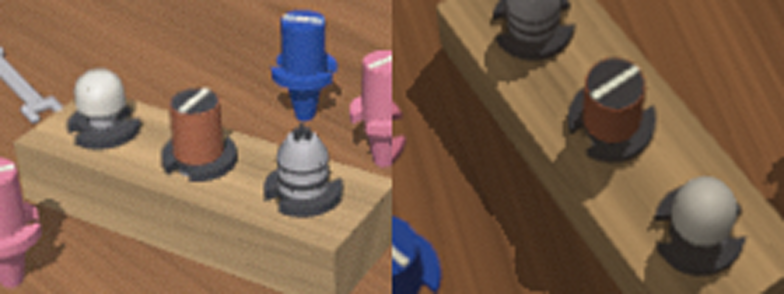

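The crop confirms it: the red-brown drum with a white line on its dark top stands in the middle hole, with the dome and chuck either side and blue and pink ones off the rack. The measurements agree between views: drum at about (514,-215) with yaw about 18°, nose at about (552,216) with yaw about 12.7°. The dog spacing comes out at 66 mm against 65 expected. I'll turn the tool first so the fingers close across the rack.

```bash
python3 -m creep '[[[0,0,0.125,0,0,0,1],[0,0,0.125,0,0,0,1],[0,0,0.125,0,0,0,1],[0,0,0.125,0,0,0,1],[0,0,0.125,0,0,0,1]]]'; python3 -m creep '[[[0,0,0.125,0,0,0,1]]]'
cat > to.py <<'E'
import sys; from h import *
from scipy.spatial.transform import Rotation as R
s=r.get_state(); Rm=R.from_euler('xyz',s['ee_rot']).as_matrix()
print(round(s['clock'],2),s['tool_pos'].round(1),'rpy',s['ee_rot'].round(3),'open',s['opening'].round(1),'F',s['contact_force'].round(1),'j6',s['qpos'][5].round(2))
pos=s['tool_pos']
for a in sys.argv[1:]:
    t=np.array(eval(a),float); print(t,'tool shift',(Rm.T@(t-pos)).round(1)); pos=t
E
python3 to.py '[500,0,214]' '[514,-215,190]'
```

```text
clock: 0.57
tool_pos: [255.2, 570.4, 214.4]
ee_rot: [-3.141, 0.0, 2.09]
contact_force: [0.2, 0.5, -0.1]
opening: 95.0
finger_force: 0.0
clock: 0.65
tool_pos: [255.2, 570.4, 214.4]
ee_rot: [-3.141, 0.0, 1.965]
contact_force: [0.8, 0.4, -0.5]
opening: 94.9
finger_force: 0.0Traceback (most recent call last):
  File "to.py", line 4, in <module>
    print(round(s['clock'],2),s['tool_pos'].round(1),'rpy',s['ee_rot'].round(3),'open',s['opening'].round(1),'F',s['contact_force'].round(1),'j6',s['qpos'][5].round(2))
                                                                                       ^^^^^^^^^^^^^^^^^^
AttributeError: 'float' object has no attribute 'round'
```

```bash
sed -i "s/s\['opening'\].round(1)/round(s['opening'],1)/" to.py
python3 -m creep '[[[0,0,0,-41,0.5,0,1],[0,0,0,-41,0.5,0,1],[0,0,0,-41,0.5,0,1],[0,0,0,-41,0.5,0,1],[0,0,0,-41,0.5,0,1]]]' | head -3
python3 -m creep '[[[0,0,0,-41,0.5,0,1],[0,0,0,-41,0.5,0,1],[0,0,0,-41,0.5,0,1],[0,0,0,-41,0.5,0,1],[0,0,0,-41,0.5,0,1]]]' | head -3
python3 -m creep '[[[0,0,0,-41,0.5,0,1],[0,0,0,-41,0.5,0,1],[0,0,0,-41,0.5,0,1],[0,0,0,-41,0.5,0,1],[0,0,0,-41,0.5,0,1]]]' | head -3
python3 -m creep '[[[0,0,0,-38,-14,0,1],[0,0,0,-38,-14,0,1],[0,0,0,-38,-14,0,1],[0,0,0,-38,-14,0,1],[0,0,0,-38,-14,0,1]]]' | head -3
python3 to.py '[514,-215,190]'
```

```text
clock: 1.07
tool_pos: [337.6, 380.9, 214.5]
ee_rot: [-3.142, 0.0, 1.971]
clock: 1.48
tool_pos: [419.8, 192.9, 214.7]
ee_rot: [3.141, -0.0, 1.971]
clock: 1.9
tool_pos: [502.0, 4.8, 214.6]
ee_rot: [3.142, -0.0, 1.971]
clock: 2.32
tool_pos: [510.8, -197.3, 214.5]
ee_rot: [-3.142, -0.0, 1.971]
2.32 [ 510.8 -197.3  214.5] rpy [-3.142 -0.     1.971] open 95.0 F [0.4 0.5 0.3] j6 -0.89
[ 514. -215.  190.] tool shift [-17.5  -3.9  24.5]
```

```bash
python3 -m creep '[[[0,0,0,-17,-4,0,1],[0,0,0,0,0,0,1],[0,0,0,0,0,0,1]]]' | head -3
python3 - <<'E'
from h import *
im,m=grab('wrist','w1'); print(np.round(np.array(m['cam_to_world'])[:3,3]),proj(m,[[514,-215,122],[514,-215,62]]).round())
E
python3 to.py
```

```text
clock: 2.57
tool_pos: [513.8, -213.1, 214.1]
ee_rot: [-3.141, -0.001, 1.969]
[ 482. -136.  385.] [[252. 192.]
 [252. 176.]]
2.62 [ 513.8 -212.2  214.3] rpy [-3.141e+00 -1.000e-03  1.970e+00] open 95.1 F [-0.1  0.  -0.1] j6 -0.91
```

View pics/w1.png

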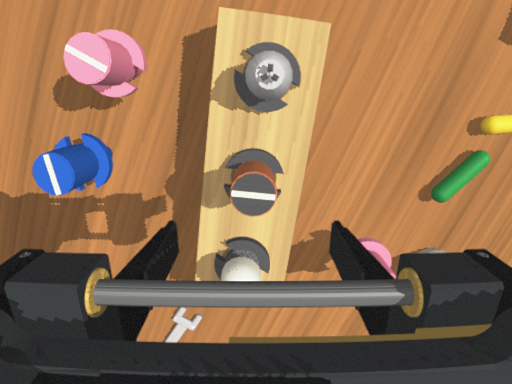

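The wrist view shows the red-brown drum at about (253,195) with its white line running from (232,196) to (275,196). The chuck is at (268,72) and the dome at (241,272), both along the rack and clear of the fingers. I'll measure the line.

```bash
cat > line.py <<'E'
import sys; from h import *
n,x0,y0,x1,y1,z=sys.argv[1],*map(float,sys.argv[2:7]); x0,y0,x1,y1=map(int,(x0,y0,x1,y1))
im,m=load(n); h=cv2.cvtColor(im,cv2.COLOR_RGB2HSV); mk=cv2.inRange(h,(0,0,150),(180,70,255)); k=np.zeros_like(mk); k[y0:y1,x0:x1]=mk[y0:y1,x0:x1]
c,_=cv2.findContours(k,0,2); c=max(c,key=cv2.contourArea); rc=cv2.minAreaRect(c); b=cv2.boxPoints(rc)
s=sorted(range(4),key=lambda i:np.linalg.norm(b[i]-b[(i+1)%4]))[:2]; e=[(b[i]+b[(i+1)%4])/2 for i in s]
P=plane(m,e,z); v=P[1]-P[0]; print(np.round(e,1).tolist(),'mid',P.mean(0).round(1),'len',np.linalg.norm(v).round(1),'yaw',np.degrees(np.arctan2(v[1],v[0])).round(1)%180)
E
python3 line.py w1 228 180 282 212 122; python3 to.py '[514,-215,82]'
```

```text
[[275.1000061035156, 197.10000610351562], [230.6999969482422, 192.60000610351562]] mid [ 515.6 -216.8  122. ] len 40.9 yaw 16.80000000000001
2.62 [ 513.8 -212.2  214.3] rpy [-3.141e+00 -1.000e-03  1.970e+00] open 95.1 F [-0.1  0.  -0.1] j6 -0.91
[ 514. -215.   82.] tool shift [ -2.8  -0.9 132.3]
```

```bash
python3 -m creep '[[[0,0,0,-4.5,0,20,1],[0,0,0,0,0,25,1],[0,0,0,0,0,25,1],[0,0,0,0,0,25,1],[0,0,0,0,0,20,1]]]'
python3 -m creep '[[[0,0,0,0,0,12,1],[0,0,0,0,0,5,1],[0,0,0,0,0,0,1],[0,0,0,0,0,0,-0.3],[0,0,0,0,0,0,-0.3]]]' 30
python3 -m creep '[[[0,0,0,0,0,0,-0.3],[0,0,0,0,0,0,-0.3],[0,0,0,0,0,0,-0.3],[0,0,0,0,0,0,-0.3]]]' 30
```

```text
clock: 3.03
tool_pos: [515.6, -214.8, 98.2]
ee_rot: [-3.141, -0.001, 1.973]
contact_force: [1.3, -0.3, -0.3]
opening: 95.3
finger_force: 0.0
clock: 3.45
tool_pos: [516.4, -216.4, 83.6]
ee_rot: [3.141, 0.001, 1.971]
contact_force: [0.7, -0.3, 0.1]
opening: 86.6
finger_force: 0.0
clock: 3.78
tool_pos: [516.0, -216.7, 82.9]
ee_rot: [3.141, 0.0, 1.971]
contact_force: [-0.3, 0.7, -0.0]
opening: 60.2
finger_force: 0.0
```

```bash
python3 -m creep '[[[0,0,0,0,0,0,-0.3],[0,0,0,0,0,0,-0.3],[0,0,0,0,0,0,-0.3],[0,0,0,0,0,0,-0.3],[0,0,0,0,0,0,-0.3]]]' 35
```

```text
clock: 4.2
tool_pos: [515.7, -216.7, 82.6]
ee_rot: [-3.141, -0.0, 1.971]
contact_force: [-2.9, -0.5, 1.8]
opening: 43.3
finger_force: 35.0
```

```bash
python3 -m creep '[[[0,0,0,0,0,-10,-0.3],[0,0,0,0,0,-25,-0.3],[0,0,0,0,0,-30,-0.3],[0,0,0,0,0,-30,-0.3],[0,0,0,0,0,-30,-0.3]]]' 35
python3 -m creep '[[[0,0,0,0,0,-20,-0.3],[0,0,0,0,0,0,-0.3],[0,0,0,0,0,0,-0.3]]]' 35
python3 - <<'E'
from h import *
grab('scene','s2');grab('side','d2');grab('wrist','w2')
E
python3 to.py '[552.5,215.5,228]'; python3 line.py w2 190 130 330 260 166
```

```text
clock: 4.62
tool_pos: [515.6, -216.3, 209.2]
ee_rot: [-3.141, -0.001, 1.971]
contact_force: [1.2, -0.3, -4.3]
opening: 43.4
finger_force: 35.0
clock: 4.87
tool_pos: [515.8, -216.5, 228.1]
ee_rot: [3.141, 0.001, 1.971]
contact_force: [-0.5, 0.8, -5.1]
opening: 43.2
finger_force: 35.0
5.02 [ 515.3 -216.3  226. ] rpy [-3.140e+00 -2.000e-03  1.971e+00] open 43.8 F [ 0.5 -0.4 -3.9] j6 -0.92
[552.5 215.5 228. ] tool shift [383.2 202.4  -1.5]
[[288.0, 216.0], [287.0, 216.0]] mid [ 546.2 -216.   166. ] len 0.8 yaw 22.80000000000001
```

View pics/w2.png

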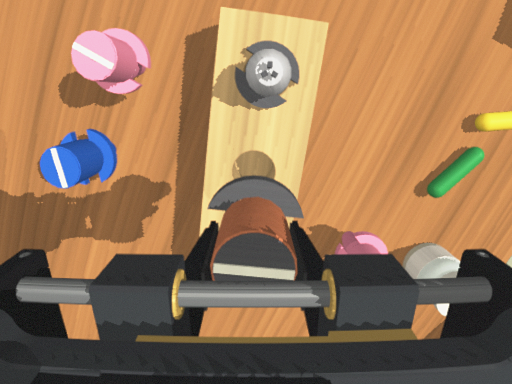

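The drum is held upright and the empty hole shows at (253,165). Its white line runs from about (214,268) to (297,275), and the neighbours are undisturbed.

```bash
python3 line.py w2 205 255 305 284 267; python3 - <<'E'
from h import *
m=load('w2')[1]; P=plane(m,[[214,269],[297,274]],267); print(P.round(1))
E
```

```text
[[212.60000610351562, 267.3999938964844], [294.1000061035156, 274.8999938964844]] mid [ 515.9 -215.9  267. ] len 40.6 yaw 16.8
[[ 497.4 -222.3  267. ]
 [ 536.4 -209.   267. ]]
```

```bash
python3 -m creep '[[[0,0,0.072,14,10,0,-0.3],[0,0,0,28,20,0,-0.3],[0,0,0,33,24,0,-0.3],[0,0,0,33,24,0,-0.3],[0,0,0,33,24,0,-0.3]]]' 35
python3 -m creep '[[[0,0,0,33,24,0,-0.3],[0,0,0,33,24,0,-0.3],[0,0,0,33,24,0,-0.3],[0,0,0,20,14,0,-0.3],[0,0,0,10,6,0,-0.3]]]' 35
python3 -m creep '[[[0,0,0,0,0,0,-0.3],[0,0,0,0,0,0,-0.3]]]' 35
python3 - <<'E'
from h import *
grab('wrist','w3')
E
python3 to.py '[552.5,215.8,228]'; python3 line.py w3 205 255 305 284 267
```

```text
clock: 5.43
tool_pos: [565.6, -48.3, 226.1]
ee_rot: [-3.139, -0.001, 1.898]
contact_force: [1.3, -0.2, -2.9]
opening: 43.6
finger_force: 35.0
clock: 5.85
tool_pos: [611.4, 105.1, 225.6]
ee_rot: [-3.139, -0.001, 1.901]
contact_force: [-0.1, -0.6, -4.9]
opening: 43.3
finger_force: 35.0
clock: 6.02
tool_pos: [610.9, 101.6, 226.3]
ee_rot: [-3.139, -0.0, 1.9]
contact_force: [0.9, 0.4, -4.3]
opening: 43.5
finger_force: 35.0
6.07 [610.9 100.9 226.7] rpy [-3.14  -0.     1.899] open 43.4 F [ 0.6 -0.7 -3.6] j6 -0.27
[552.5 215.8 228. ] tool shift [127.6 -18.3  -1.3]
[[212.6999969482422, 267.6000061035156], [294.1000061035156, 274.8999938964844]] mid [611.6 102.  267. ] len 40.6 yaw 12.9
```

View pics/w3.png

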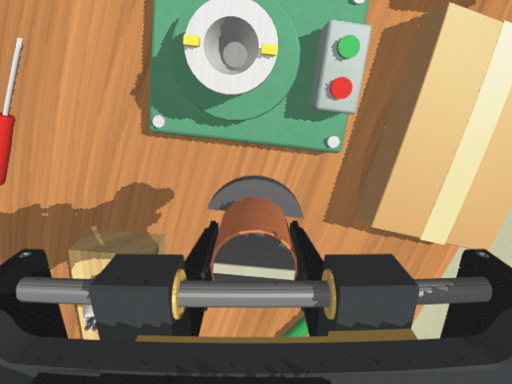

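The nose is in view at about (230,46), with its dogs at (191,41) and (269,49). The drum is held with its line parallel to the dog line.

```bash
python3 - <<'E'
from h import *
im,m=load('w3'); h=cv2.cvtColor(im,cv2.COLOR_RGB2HSV); k=cv2.inRange(h,(22,150,120),(35,255,255)); k[90:]=0; k[:,:150]=0;k[:,300:]=0
n,l,st,c=cv2.connectedComponentsWithStats(k); i=[j for j in range(1,n) if st[j,4]>30]; print(c[i].round(1),st[i])
P=plane(m,c[i],127); v=P[1]-P[0]; print(P.round(1),P.mean(0).round(1),np.linalg.norm(v),np.degrees(np.arctan2(v[1],v[0])))
# nose face ellipse
w=cv2.inRange(h,(0,0,140),(180,60,255)); w[100:]=0; w[:,:170]=0; w[:,290:]=0
cs,_=cv2.findContours(w,0,2); q=max(cs,key=cv2.contourArea).reshape(-1,2); Q=plane(m,q[q[:,1]>3],120)[:,:2].astype(np.float32)
print('circle',cv2.minEnclosingCircle(Q), cv2.fitEllipse(Q))
E
```

```text
[[190.9  40.3]
 [268.6  49.4]] [[183  34  17  12 161]
 [261  44  16  11 139]]
[[521.  206.4 127. ]
 [584.4 220.1 127. ]] [552.7 213.2 127. ] 64.78810102321424 12.191590793295234
circle ((552.7771606445312, 213.471923828125), 40.32927703857422) ((552.7142944335938, 213.35044860839844), (75.99388122558594, 81.47320556640625), 13.993636131286621)
```

```bash
python3 -m creep '[[[0,0,0.006,20,-3,0,-0.3],[0,0,0,37,-6,0,-0.3],[0,0,0,37,-6,0,-0.3],[0,0,0,20,-3,0,-0.3],[0,0,0,10.5,-1.7,0,-0.3]]]' 35
python3 -m creep '[[[0,0,0,0,0,0,-0.3],[0,0,0,0,0,0,-0.3],[0,0,0,0,0,0,-0.3]]]' 35
python3 - <<'E'
from h import *
grab('scene','s4');grab('side','d4');grab('wrist','w4')
a=cv2.imread('pics/s4.png')[150:330,230:430]; b=cv2.imread('pics/d4.png')[20:200,150:350]
cv2.imwrite('pics/c4.png',cv2.resize(np.hstack([a,b]),None,fx=2,fy=2,interpolation=cv2.INTER_CUBIC))
E
python3 to.py '[552.5,213.5,141]'; python3 line.py w4 205 255 305 284 267
```

```text
clock: 6.48
tool_pos: [551.9, 214.1, 227.7]
ee_rot: [-3.141, -0.0, 1.893]
contact_force: [-0.0, -0.5, -4.2]
opening: 43.4
finger_force: 35.0
clock: 6.73
tool_pos: [553.8, 212.1, 227.6]
ee_rot: [3.141, 0.0, 1.891]
contact_force: [0.4, -0.2, -4.4]
opening: 43.8
finger_force: 35.0
6.88 [553.7 212.4 227.6] rpy [-3.142  0.     1.891] open 43.4 F [-0.2 -0.  -4.2] j6 -0.07
[552.5 213.5 141. ] tool shift [ 1.4 -0.8 86.6]
[[212.60000610351562, 267.3999938964844], [294.1000061035156, 274.79998779296875]] mid [554.7 211.9 267. ] len 41.1 yaw 12.3
```

View pics/c4.png

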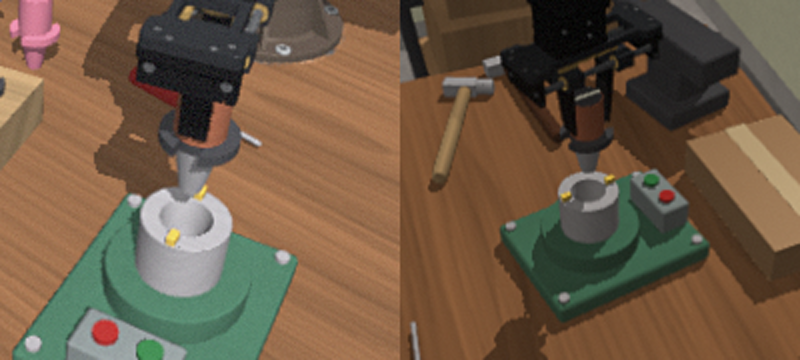

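The drum hangs upright over the nose with the shank tip above the bore and the slots toward the dogs. There's about 2 mm of offset left; I'll correct that and lower in stages while watching the force.

```bash
python3 -m creep '[[[0,0,0,1.8,-1.2,8,-0.3],[0,0,0,0,0,15,-0.3],[0,0,0,0,0,15,-0.3],[0,0,0,0,0,12,-0.3],[0,0,0,0,0,8,-0.3]]]' 35
python3 -m creep '[[[0,0,0,0,0,5,-0.3],[0,0,0,0,0,4,-0.3],[0,0,0,0,0,3,-0.3],[0,0,0,0,0,0,-0.3]]]' 35; python3 to.py '[552.5,213.5,141]'
```

```text
clock: 7.3
tool_pos: [551.0, 214.5, 167.8]
ee_rot: [-3.14, -0.0, 1.892]
contact_force: [0.1, 0.3, -4.0]
opening: 43.3
finger_force: 35.0
clock: 7.63
tool_pos: [551.5, 214.9, 157.4]
ee_rot: [-3.141, -0.0, 1.893]
contact_force: [-0.1, 0.3, -3.5]
opening: 43.6
finger_force: 35.0
7.63 [551.5 214.9 157.4] rpy [-3.141 -0.     1.893] open 43.6 F [-0.1  0.3 -3.5] j6 -0.06
[552.5 213.5 141. ] tool shift [-1.6  0.5 16.4]
```

```bash
python3 -m creep '[[[0,0,0,0,0,3,-0.3],[0,0,0,0,0,3,-0.3],[0,0,0,0,0,2,-0.3],[0,0,0,0,0,0,-0.3]]]' 35 | grep -v ee
python3 -m creep '[[[0,0,0,0,0,2,-0.3],[0,0,0,0,0,2,-0.3],[0,0,0,0,0,1,-0.3],[0,0,0,0,0,0,-0.3]]]' 35| grep -v ee
```

```text
clock: 7.97
tool_pos: [551.3, 214.9, 149.3]
contact_force: [-0.9, 0.0, -4.2]
opening: 43.9
finger_force: 35.0
clock: 8.3
tool_pos: [551.4, 214.9, 144.4]
contact_force: [-0.1, -0.2, -4.5]
opening: 43.7
finger_force: 35.0
```

Origin is at about 124 mm, so the flange is below the dog tops with no contact force. Down the last few millimetres.

```bash
python3 -m creep '[[[0,0,0,0,0,1.5,-0.3],[0,0,0,0,0,1,-0.3],[0,0,0,0,0,0,-0.3]]]' 35| grep -v ee
python3 -m creep '[[[0,0,0,0,0,1,-0.3],[0,0,0,0,0,0.5,-0.3],[0,0,0,0,0,0,-0.3]]]' 35| grep -v ee
```

```text
clock: 8.55
tool_pos: [551.4, 214.9, 141.9]
contact_force: [-0.3, -0.5, -4.7]
opening: 43.7
finger_force: 35.0
clock: 8.8
tool_pos: [551.5, 214.9, 140.7]
contact_force: [-0.7, -0.7, -4.4]
opening: 43.8
finger_force: 35.0
```

```bash
python3 -m creep '[[[0,0,0,0,0,1,-0.3],[0,0,0,0,0,0,-0.3]]]' 35| grep -v ee
python3 -m creep '[[[0,0,0,0,0,1,-0.3],[0,0,0,0,0,0,-0.3]]]' 35| grep -v ee; python3 - <<'E'
from h import *
grab('scene','s5');grab('side','d5')
a=cv2.imread('pics/s5.png')[180:330,240:420]; b=cv2.imread('pics/d5.png')[40:190,160:340]
cv2.imwrite('pics/c5.png',cv2.resize(np.hstack([a,b]),None,fx=2.2,fy=2.2,interpolation=cv2.INTER_CUBIC))
E
```

```text
clock: 8.97
tool_pos: [551.5, 214.9, 140.6]
contact_force: [-3.3, -0.8, 7.0]
opening: 43.4
finger_force: 35.0
clock: 9.13
tool_pos: [551.6, 214.9, 140.6]
contact_force: [-6.6, -2.1, 16.2]
opening: 43.5
finger_force: 35.0
```

View pics/c5.png

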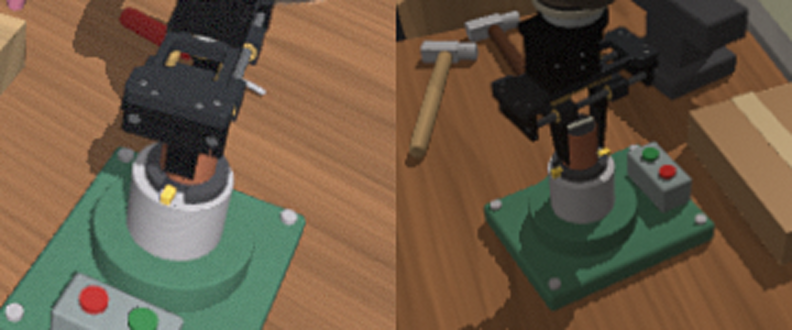

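Contact came at TCP z 140.6, exactly the expected seat. The picture shows the flange flat on the nose with both yellow dogs in the slots. I'll ease off and open the fingers.

```bash
python3 -m creep '[[[0,0,0,0,0,-1.2,-0.3],[0,0,0,0,0,0,0.1],[0,0,0,0,0,0,0.5],[0,0,0,0,0,0,1],[0,0,0,0,0,0,1]]]'| grep -v ee
python3 -m creep '[[[0,0,0,0,0,0,1],[0,0,0,0,0,0,1],[0,0,0,0,0,0,1],[0,0,0,0,0,0,1],[0,0,0,0,0,0,1]]]'| grep -v ee
```

```text
clock: 9.65
tool_pos: [551.6, 214.9, 139.8]
contact_force: [-0.8, -0.4, -0.5]
opening: 64.9
finger_force: 0.0
clock: 10.07
tool_pos: [551.5, 214.9, 139.8]
contact_force: [-0.2, -0.9, 0.8]
opening: 93.9
finger_force: 0.0
```

```bash
python3 -m creep '[[[0,0,0,0,0,-10,1],[0,0,0,0,0,-25,1],[0,0,0,0,0,-30,1],[0,0,0,0,0,-30,1],[0,0,0,-20,0,-20,1]]]'| grep -v ee
python3 -m creep '[[[0,0,0,-40,0,0,1],[0,0,0,-40,0,0,1],[0,0,0,-20,0,0,1],[0,0,0,0,0,0,1],[0,0,0,0,0,0,1]]]'| grep -v ee
python3 - <<'E'
from h import *
grab('scene','s6');grab('side','d6');grab('wrist','w6')
a=cv2.imread('pics/s6.png')[130:330,100:420]; b=cv2.imread('pics/w6.png')[:200,100:420]
cv2.imwrite('pics/c6.png',cv2.resize(np.vstack([a,b]),None,fx=1.5,fy=1.5,interpolation=cv2.INTER_CUBIC))
E
```

```text
clock: 10.48
tool_pos: [557.5, 197.8, 258.5]
contact_force: [0.2, -1.0, -0.8]
opening: 95.3
finger_force: 0.0
clock: 10.9
tool_pos: [589.6, 100.3, 255.4]
contact_force: [-0.1, -0.6, 0.4]
opening: 95.1
finger_force: 0.0
```

View pics/c6.png

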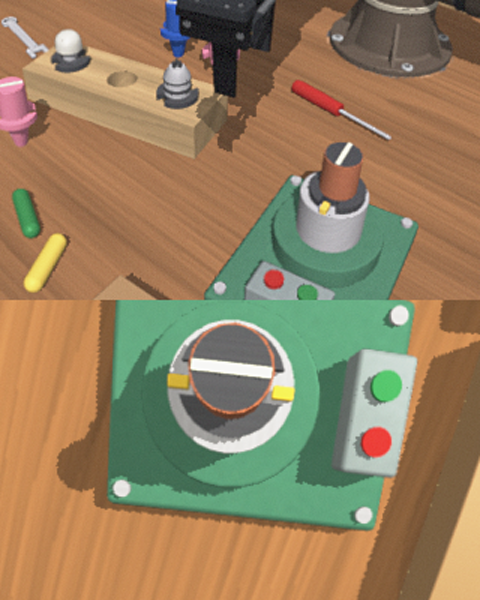

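The drum stands upright in the spindle, with its white line (190,367)–(271,372) in line with the dogs at (178,381) and (283,393). The chuck and dome are still in the rack and the gripper is clear.

```bash
python3 -c "
from rig import r
print(r.hand_in())"
```

```text
the job is handed in; nothing more can be done
None
```

I lowered the sanding drum into the spindle until it touched home at the expected height, released it, and handed the job in at about 11 s. The last pictures show it upright with its slots over both dogs, and the chuck and dome still in the rack; the hand-in gave no verdict.

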